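# Mount the parked collar on the stand's post

### The job

Take the steel collar off the safety hook by its leaning black handle: press the hook's sprung keeper open with the collar's own bail, then lift the collar off. Slide its sleeve down the post of the support stand, past the two sprung balls until they click out above it and it rests fully home on the stop, and let go. Do not force the hook or the post, do not drop the collar, and leave the other things on the worktop where they are.

Things in the scene. Friction and masses are not known exactly. Their poses are not given: they have to be found in the camera images.
- collar_handle (a point): Centre of the collar's black plastic handle. Axes: the collar's own (z up along the sleeve, -x to the handle side). The handle is a straight bar 64 mm long, 22 mm thick along y with flat sides (take it across these), 26 mm deep; it leans 40 degrees from the collar's z, upper end toward -x. It lies 65.4 mm to -x of and 101.6 mm above the sleeve's centre.
- collar_sleeve (a point): Centre of the collar's steel sleeve, half-way up: 50 mm outer diameter, 27 mm bore along z open at both ends, 45 mm tall. Axes as for the handle.
- collar_bar (a point): Middle of the round top bar (10 mm diameter, along y, 40 mm long between the uprights) of the collar's wire bail; 72.5 mm above and 5 mm to -x of the sleeve's centre. While parked, this bar lies in the hook. The handle's centre is 60.4 mm to -x of it and 29.1 mm above it.
- collar: The loose steel collar as a whole, one rigid part of about 0.25 kg, 157 mm tall: sleeve, wire bail above it, leaning handle. Origin at the centre of the sleeve's underside. It hangs upright from the hook by its bail.
- hook_seat (a point): Where the bail bar's middle lies when parked, 150 mm above the worktop; hook stand's axes (x from the hook's tip to its shank, z up). The tip stands to -x; its nose reaches back over the bar to x = +6 mm, from 8 to 15 mm above this point. Press the bar 12 to 16 mm to +x (near 17 mm the handle's root meets the tip), lift it at least 21 mm, then take it to -x over the nose.
- keeper (a joint): The hook's sprung keeper: a steel flap 16 mm wide, hung from a pivot 62 mm above the seat, its face 7 mm to +x of the seat point, just behind the bar. 0 = shut, grows (rad) to 0.42 as the bar presses its lower end to +x. It pushes back with about 3 N at 12 mm of press, up to 8 N as the bar rises, and springs shut by itself.
- hook_stand: Fixed hook stand, 304 mm high; origin on the worktop below the hook's seat, x toward its post (90 mm to +x). Grey foot plate 165 x 130 x 12 mm. Its grey canopy, 120 mm wide, underside 290 mm above the worktop, reaches 48 mm to -x of the origin and stops a gripper that comes straight down: come in tilted, along the leaning handle.
- post_foot (a point): Centre of the underside of the fixed support stand, z up; round grey foot 120 mm across, 14 mm high. On its axis stands an upright steel post, 22 mm diameter with a conical tip (2.5 mm play in the sleeve all round, any yaw). The sleeve must rest on the post's stop flange (44 mm across).
- post_stand: The support stand as a whole, same origin. Its post is telescopic and was left at an unknown height: the stop's top is 36 to 60 mm above the origin, to be found by feel. It holds its height. The post's tip is 80 mm, the middle of its two sprung balls 53 mm above the stop's top.
- ball_far (a joint): Sprung ball on the stand's +x side of the post, standing out 5 mm; value = inward travel, 0 = out, up to 0.006 m. The sleeve stops on the two balls, needs about 5 to 12 N of push to pass over them, and they click out again above it when it is home on the stop.
- ball_near (a joint): The same for the ball on the stand's -x side.
- amber_bottle: Bystander: small brown bottle, dia 34, 68 tall mm; origin at the centre of its underside.
- white_bottle: Bystander: small white bottle, dia 36, 62 tall mm; origin at the centre of its underside.
- dark_bottle: Bystander: small dark bottle, dia 33, 84 tall mm; origin at the centre of its underside.
- kidney_dish: Bystander: steel kidney dish, 109 x 215, 38 tall mm; origin at the centre of its underside.
- flat_carton: Bystander: flat white carton, 54 x 89, 22 tall mm; origin at the centre of its underside.
- glass_jar: Bystander: glass jar with lid, dia 55, 65 tall mm; origin at the centre of its underside.
- slide_case: Bystander: flat clear slide box, 86 x 120, 29 tall mm; origin at the centre of its underside.

How it is judged:
By the outcome, as a careful person would: the job done as asked, in the order asked, and still so for the second after the job is handed in, with the robot touching nothing.
It also fails if it takes over 61 s, if anything falls off the work surface, if the arm or the gripper's body presses on something with over 40 N, if the wrist force passes 120 N, or if a joint passes its speed limit or range.

### The arm

A 6-joint arm with a two-finger parallel gripper is mounted at the origin on a cart in front of the work surface, level with it; the furniture and walls round the work are solid. World frame = base frame: x ahead of the robot, y to its left, z up, the work surface at z = 0. Lengths are in m, angles in rad, forces in N, time in s.
With the tool pointing down it reaches from about 0.3 to 0.775 m from the base axis. Payload 14.6 kg.
Tool frame: the origin (TCP) lies at the centre of the arm's flange, where the gripper is bolted on; the fingertips stand 199 mm ahead of it and the grasp point (between the pads) lies ctrl.tcp_to_grasp ahead of it (ctrl.tcp_to_grasp is the distance from the TCP to the grasp point, in m); z points along the fingers, y is the line along which they close (so a half turn about z gives the same grasp; the last joint's range is limited). The gripper opens to 94 mm and grips with 3 to 60 N. Pads are 16 mm wide; open, the fingers measure 119 mm over their backs; the gripper's body (75 mm by 177 mm) begins 78 mm behind the grasp point.
Start: joints at [-1.286, 0.3, 1.521, -0, 1.321, -0.067], TCP at [0.19, -0.516, 0.405] pointing down, gripper open.
Joint ranges: [-3.03, 3.03], [-0.79, 2.21], [0.23, 2.52], [-1.04, 4.18], [0, 3.07], [-2.55, 2.55]. Speed limits (rad/s): [2.22, 2.22, 2.57, 3.14, 3.14, 3.14].

### API

Orientations are given as [roll, pitch, yaw] about the fixed x, y, z axes, in that order (R = Rz(yaw) Ry(pitch) Rx(roll)).
In Python, from station import ctrl gives the robot as it stands. The module is installed in compiled form; this text tells all that it offers.
- The arm moves only by the shell command python3 -m jog 'ROWS' [OPENING] [FORCE]. ROWS is JSON, a list of rows, each a list of 6 numbers: the shift along the tool's x, y, z in cm, then the turn, a rotation vector about the tool's x, y, z in rad. In form: [[tx, ty, tz, ax, ay, az], ...]. A call has 1 to 8 rows; each row is the pose to reach, as a shift and turn from the pose commanded when the call began, along the tool's axes at that moment; what a row does not reach only later rows make up. A row lasts 1/10 s, in which the tool goes at most 50 mm and 8.59 degrees, less where a joint would pass 70% of its speed; a pose out of reach is approached as far as the arm can. A call with a gripper value outside its range is refused whole. OPENING is the opening in per cent of the stroke, from 0 (shut) to 100 (fully open), set as the call begins (- or left out, the last holds). The fingers move at their own pace and stop on an object; FORCE is the grip in N (left out, the last holds). Time passes only in rows, so rows that repeat a pose let the fingers close. It gives the time, the measured TCP pose, the force, the opening and the grip force at its end, in the units of the state.
- ctrl.get_obs(): the state, without advancing time (a new reading comes with each control period).
- ctrl.camera(name): name is "scene" or "top"; returns a dict with "img" (400x640x3 uint8, blue, green, red), "intrinsics" (3x3 intrinsics, pixels), "k1" (the pictures are not rectified: a ray, as slopes to the right and down, at radius r is drawn at 1 + k1 r^2 times it, then the intrinsics apply), "R" (3x3) and "t" (3): a world point X has camera coordinates R X + t. Camera axes: x right, y down, z forward; pixel columns grow to the right and rows downward; lengths in m; the calibration is good to about 2 mm. A picture is of the moment at which its call begins. There is no depth.
- ctrl.hand_in(): hands the job in; it is judged then, once.
The state is a dict: "time_s": time; "qpos": joint angles; "joint_vel": joint speeds; "tau": joint torques, N m; "ee_pos": TCP position; "eef_rot": TCP orientation; "force": force on the tool from outside, world axes, zero at the start; "moment": the same for the moment, N m; "grip_width": finger opening in m; "grip_force": force on a finger pad.
Only numpy, scipy, OpenCV 4.12 (cv2) and the standard library are available. Lean on these libraries where they do the work, as an engineer would, in place of code of your own. Each camera call takes 0.05 s, during which the arm holds its last target. There are 200 camera calls.

## Working session

There is one attempt and no reset: what is moved stays moved. The work goes in short steps, Python scripts to look and compute and a shell command to move; the robot and the scene stay as the last step left them, time stands still between calls to the robot, and variables do not carry over. Pictures are saved under pics/ and viewed, at most 10 in all, crops included, and the job is handed in when it is done.

```bash
mkdir -p pics; cat > h.py <<'E'
import numpy as np, cv2
from scipy.spatial.transform import Rotation as Ro
from station import ctrl
def snap(n,save=None):
    c=ctrl.camera(n)
    if save: cv2.imwrite('pics/'+save,c['img'])
    return c
def ray(c,u,v):
    K=np.array(c['intrinsics']);k=c['k1']
    d=np.array([(u-K[0,2])/K[0,0],(v-K[1,2])/K[1,1]]);s=d.copy()
    for _ in range(20): s=d/(1+k*(s@s))
    R=np.array(c['R']);t=np.array(c['t'])
    o=-R.T@t; w=R.T@np.array([s[0],s[1],1.]);return o,w/np.linalg.norm(w)
def onz(c,u,v,z):
    o,w=ray(c,u,v);return o+w*(z-o[2])/w[2]
def proj(c,X):
    p=np.array(c['R'])@np.array(X)+np.array(c['t']);s=p[:2]/p[2];s=s*(1+c['k1']*(s@s));K=np.array(c['intrinsics'])
    return np.array([K[0,0]*s[0]+K[0,2],K[1,1]*s[1]+K[1,2]])
def tri(r1,r2):
    (a,u),(b,v)=r1,r2
    s=np.linalg.lstsq(np.c_[u,-v],b-a,rcond=None)[0]
    p,q=a+s[0]*u,b+s[1]*v;return (p+q)/2,np.linalg.norm(p-q)
E
python3 - <<'E'
from h import *
for n in('scene','top'):
    c=snap(n,n+'0.png');print(n,ray(c,320,200),c['k1'],c['intrinsics'][0][0])
o=ctrl.get_obs();print(o['ee_pos'],o['eef_rot'],o['force'],ctrl.tcp_to_grasp,o['time_s'],o['grip_width'])
E
```

```text
scene (array([-0.10171824,  0.69031698,  1.05217558]), array([ 0.49642788, -0.53795735, -0.68129381])) -0.11147451506021443 505.38631640385995
top (array([0.20962696, 0.01804726, 1.19858082]), array([ 0.30780729, -0.03980681, -0.95061564])) -0.028202331431258366 419.83318855961085
[ 0.18949732 -0.51629456  0.40412933] [-3.14051464e+00 -6.14541200e-05  3.51784121e-01] [ 0.30688947 -0.20263644  0.04222633] 0.1804 0.1 0.0942695345248989
```

View pics/scene0.png

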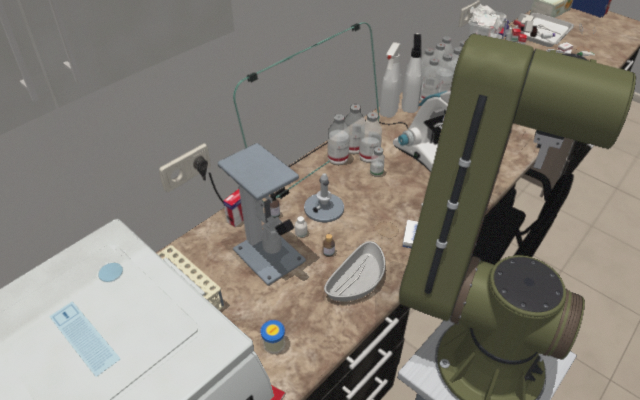

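View pics/top0.png

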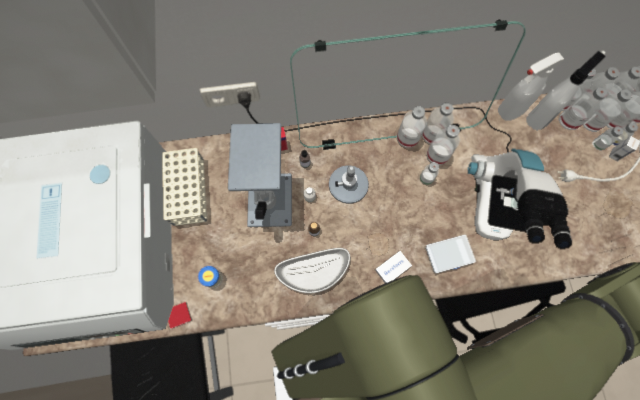

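The scene view shows the hook stand's canopy at about (258,170) with the handle near (283,228), and the post at (324,195). In the top view the canopy is at (255,155), the foot plate at (270,200), the handle at (261,209) and the post at (350,178).

```bash
python3 - <<'E'
import cv2,numpy as np
a=cv2.imread('pics/top0.png')[110:250,220:380];b=cv2.imread('pics/scene0.png')[140:290,210:350]
a=cv2.resize(a,None,fx=2.5*2,fy=5,interpolation=2)[:, :800]
cv2.imwrite('pics/ca.png',cv2.resize(a,(640,560)));cv2.imwrite('pics/cb.png',cv2.resize(b,(560,600),interpolation=2))
E
```

```text
(no output)
```

View pics/ca.png

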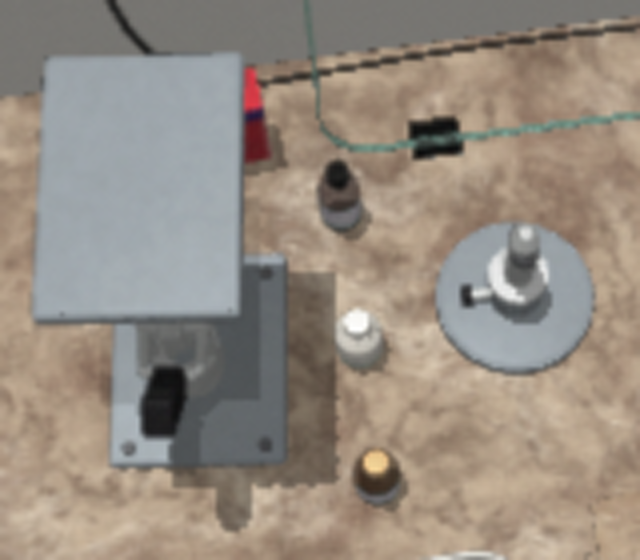

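View pics/cb.png

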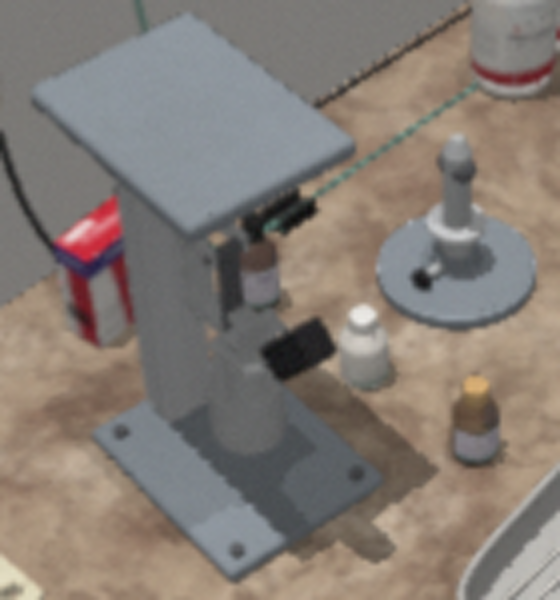

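The crops show canopy corners in the top view at (48,55), (243,53), (240,318) and (35,318), plate corners at (287,257), (287,463) and (110,466), and the post foot ellipse centred at (516,297). In the scene crop the handle is at (298,348) and the plate corners are at (93,435), (380,480) and (235,580).

```bash
cat > m.py <<'E'
from h import *
T=snap('top');S=snap('scene')
t=lambda u,v:(220+u/4,110+v/4); s=lambda u,v:(210+u/4,140+v/4)
print('canopy top'); P=[onz(T,*t(*p),.304) for p in((48,55),(243,53),(240,318),(35,318))]
for p in P:print(p.round(4))
print('canopy scene');
for p in((190,14),(354,148),(190,225),(34,95)):print(onz(S,*s(*p),.304).round(4))
print('plate');
for p in((287,257),(287,463),(110,466)):print(onz(T,*t(*p),.012).round(4))
for p in((93,435),(380,478),(235,572)):print('S',onz(S,*s(*p),.012).round(4))
# foot by colour ellipse
print('foot',onz(T,*t(516,297),.014),onz(S,*s(456,263),.014))
print('tip~', tri(ray(T,*t(523,228)),ray(S,*s(456,142))))
def blob(c,x0,y0,x1,y1,th=60):
    m=(c['img'][y0:y1,x0:x1].max(2)<th).astype(np.uint8)
    n,l,st,ce=cv2.connectedComponentsWithStats(m);i=1+st[1:,4].argmax()
    print(st[i],ce[i]);return ce[i]+[x0,y0]
a=blob(T,250,195,275,225);b=blob(S,270,215,296,236)
h=tri(ray(T,*a),ray(S,*b));print('handle',a,b,h)
E
python3 m.py
```

```text
canopy top
[0.7184 0.1623 0.304 ]
[0.7031 0.0467 0.304 ]
[0.5366 0.0667 0.304 ]
[0.5529 0.1819 0.304 ]
canopy scene
[0.6967 0.0532 0.304 ]
[0.5319 0.076  0.304 ]
[0.5526 0.1834 0.304 ]
[0.7057 0.1694 0.304 ]
plate
[0.6872 0.0419 0.012 ]
[0.5271 0.0609 0.012 ]
[0.5427 0.1893 0.012 ]
S [0.6986 0.175  0.012 ]
S [0.527  0.0688 0.012 ]
S [0.5408 0.1894 0.012 ]
foot [ 0.63033336 -0.12468547  0.014     ] [ 0.62894766 -0.11900607  0.014     ]
tip~ (array([ 0.63846499, -0.12536303,  0.12361376]), np.float64(0.004934794904910888))
[  6   7  11  17 154] [10.75324675 14.91558442]
[  5   5  18  15 161] [13.86335404 12.21118012]
handle [260.75324675 209.91558442] [283.86335404 227.21118012] (array([0.53538526, 0.12829051, 0.1763179 ]), np.float64(5.034962355727012e-05))
```

```bash
cat > p.py <<'E'
from h import *
def Rt(yaw,tilt=40):
    a=np.radians(tilt);c,s=np.cos(a),np.sin(a)
    return Ro.from_euler('z',yaw).as_matrix()@np.array([[c,0,s],[0,-1,0],[s,0,-c]])
def state():
    o=ctrl.get_obs();return np.array(o['ee_pos']),Ro.from_euler('xyz',o['eef_rot']).as_matrix(),o
def plan(G,yaw,tilt=40,start=None):
    """rows (cm, rad) to bring the grasp point to G"""
    p,R,o=state()
    if start is not None:p,R=start
    R2=Rt(yaw,tilt);p2=np.array(G)-R2[:,2]*ctrl.tcp_to_grasp
    print('shift cm',(R.T@(p2-p)*100).round(2),'turn',Ro.from_matrix(R.T@R2).as_rotvec().round(3),'tcp',p2.round(3))
    return p2,R2
E
python3 - <<'E'
from p import *
H=np.array([.533,.128,.179]);u=-Rt(-.118)[:,2]
a=plan([.42,-.15,.25],-.118,20)
b=plan(H+.11*u,-.118,40,a)
c=plan(H,-.118,40,b)
E
```

```text
shift cm [ 28.76 -29.24  -1.5 ] turn [-0.083  0.343  0.465] tcp [ 0.359 -0.143  0.42 ]
shift cm [ -4.89 -28.94   0.14] turn [0.    0.349 0.   ] tcp [0.348 0.15  0.401]
shift cm [ 0.  0. 11.] turn [0. 0. 0.] tcp [0.418 0.142 0.317]
```

```bash
python3 -m jog '[[3.6,-3.6,-0.2,-0.01,0.043,0.058],[7.2,-7.3,-0.4,-0.02,0.086,0.116],[10.8,-11,-0.6,-0.03,0.13,0.175],[14.4,-14.6,-0.75,-0.04,0.17,0.23],[18,-18.3,-0.9,-0.05,0.215,0.29],[21.6,-22,-1.1,-0.06,0.26,0.35],[25.2,-25.6,-1.3,-0.07,0.3,0.41],[28.8,-29.2,-1.5,-0.083,0.343,0.465]]' 60
python3 - <<'E'
from p import *
H=np.array([.533,.128,.179]);u=-Rt(-.118)[:,2]
b=plan(H+.11*u,-.118,40)
E
```

```text
time_s: 1.0
ee_pos: [0.355, -0.1505, 0.4195]
eef_rot: [-3.141, -0.352, -0.121]
force: [0.9, -1.3, 0.2]
grip_width: 0.056
grip_force: 0.0
shift cm [ -4.72 -29.74   0.19] turn [ 0.001  0.346 -0.003] tcp [0.348 0.15  0.401]
```

```bash
python3 -m jog '[[-0.6,-3.7,0,0,0.043,0],[-1.2,-7.4,0,0,0.086,0],[-1.8,-11,0.1,0,0.13,0],[-2.4,-14.8,0.1,0,0.173,0],[-3,-18.5,0.1,0,0.216,0],[-3.6,-22.2,0.2,0,0.26,0],[-4.2,-25.9,0.2,0,0.303,0],[-4.7,-29.1,0.2,0,0.346,0]]'
python3 - <<'E'
from p import *
T=snap('top','t1.png');S=snap('scene','s1.png')
H=np.array([.533,.128,.179]);u=-Rt(-.118)[:,2]
b=plan(H+.11*u,-.118,40)
plan(H,-.118,40)
a=T['img'][160:300,200:340];b=S['img'][150:290,200:340]
cv2.imwrite('pics/c1.png',cv2.resize(np.hstack([a,b]),(800,400),interpolation=2))
E
```

```text
time_s: 1.8
ee_pos: [0.3455, 0.1434, 0.4011]
eef_rot: [-3.141, -0.698, -0.117]
force: [1.0, -0.7, 0.1]
grip_width: 0.0561
grip_force: 0.0
shift cm [ 0.16 -0.58  0.04] turn [-0.002  0.001  0.003] tcp [0.348 0.15  0.401]
shift cm [ 0.18 -0.56 11.04] turn [-0.002  0.001  0.003] tcp [0.418 0.142 0.317]
```

View pics/c1.png

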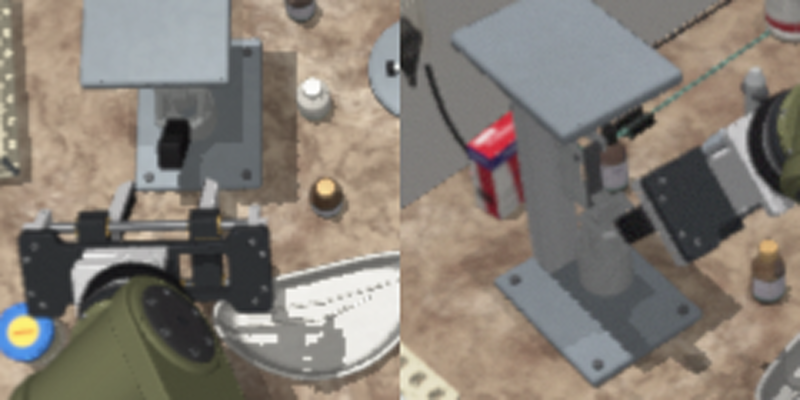

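The fingers straddle the line to the handle (tips near (130,182) and (212,180), handle at (175,145)) and clear the canopy, so I go in.

```bash
python3 -m jog '[[0.2,-0.5,2.5,0,0,0],[0.2,-0.5,5,0,0,0],[0.2,-0.5,7.5,0,0,0],[0.2,-0.5,9.5,0,0,0],[0.2,-0.5,11,0,0,0],[0.2,-0.5,11,0,0,0],[0.2,-0.5,11,0,0,0]]'
python3 - <<'E'
from p import *
plan([.533,.128,.179],-.118)
T=snap('top');S=snap('scene')
cv2.imwrite('pics/c2.png',cv2.resize(np.hstack([T['img'][150:250,210:310],S['img'][180:280,230:330]]),(800,400),interpolation=2))
E
```

```text
time_s: 2.6
ee_pos: [0.4181, 0.1376, 0.3181]
eef_rot: [3.14, -0.695, -0.118]
force: [0.6, 0.3, 0.4]
grip_width: 0.0566
grip_force: 0.0
shift cm [-0.11 -0.4   0.02] turn [0.002 0.003 0.   ] tcp [0.418 0.142 0.317]
```

View pics/c2.png

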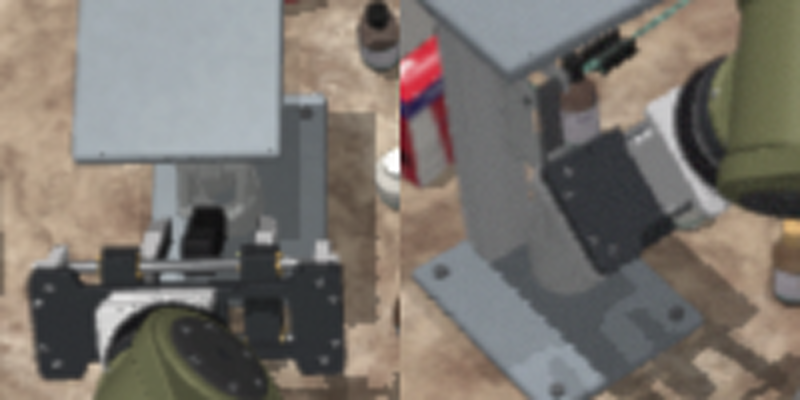

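The handle spans about 183–225 between the inner finger faces at 168 and 258, so it sits about 4 mm to the left. That matches the planned −0.4 cm in y. I correct this and close.

```bash
python3 -m jog '[[0,-0.4,0,0,0,0],[0,-0.4,0,0,0,0],[0,-0.4,0,0,0,0]]'
python3 -m jog '[[0,0,0,0,0,0],[0,0,0,0,0,0],[0,0,0,0,0,0],[0,0,0,0,0,0],[0,0,0,0,0,0],[0,0,0,0,0,0],[0,0,0,0,0,0],[0,0,0,0,0,0]]' 0 10
```

```text
time_s: 3.0
ee_pos: [0.4185, 0.1422, 0.3181]
eef_rot: [3.141, -0.696, -0.117]
force: [0.5, 0.8, -0.7]
grip_width: 0.0563
grip_force: 0.0
time_s: 3.8
ee_pos: [0.4186, 0.142, 0.3178]
eef_rot: [3.14, -0.696, -0.117]
force: [0.4, -0.3, -0.3]
grip_width: 0.0219
grip_force: 10.0
```

```bash
python3 -m jog '[[0,0,0,0,0,0],[0,0,0,0,0,0],[0,0,0,0,0,0],[0.06,0,-0.08,0,0,0],[0.06,0,-0.08,0,0,0]]' 0 45
python3 -m jog '[[0.15,0,0.13,0,0,0],[0.31,0,0.26,0,0,0],[0.46,0,0.39,0,0,0],[0.61,0,0.51,0,0,0],[0.61,0,0.51,0,0,0]]'
python3 -m jog '[[0.15,0,0.13,0,0,0],[0.31,0,0.26,0,0,0],[0.46,0,0.39,0,0,0],[0.46,0,0.39,0,0,0],[0.46,0,0.39,0,0,0]]'
```

```text
time_s: 4.3
ee_pos: [0.4184, 0.1421, 0.3186]
eef_rot: [3.14, -0.695, -0.117]
force: [0.3, -0.2, -3.4]
grip_width: 0.0214
grip_force: 45.0
time_s: 4.8
ee_pos: [0.4266, 0.1411, 0.3186]
eef_rot: [3.14, -0.695, -0.117]
force: [-1.9, 1.3, -3.8]
grip_width: 0.022
grip_force: 45.0
time_s: 5.3
ee_pos: [0.4325, 0.1404, 0.3189]
eef_rot: [3.141, -0.696, -0.117]
force: [-4.5, 0.3, -0.6]
grip_width: 0.0216
grip_force: 45.0
```

```bash
python3 -m jog '[[0.13,0,-0.15,0,0,0],[0.26,0,-0.31,0,0,0],[0.39,0,-0.46,0,0,0],[0.51,0,-0.61,0,0,0],[0.51,0,-0.61,0,0,0]]'
python3 -c "
from p import *
o=state()[2];print(o['force'],o['moment'])"
```

```text
time_s: 5.8
ee_pos: [0.4324, 0.1404, 0.3269]
eef_rot: [3.14, -0.696, -0.118]
force: [-3.3, 0.0, -6.3]
grip_width: 0.022
grip_force: 45.0
[-3.28485187e+00  1.81853056e-03 -6.27732993e+00] [ 0.13767366  1.93822153 -0.11989933]
```

```bash
python3 -m jog '[[0.13,0,-0.15,0,0,0],[0.26,0,-0.31,0,0,0],[0.39,0,-0.46,0,0,0],[0.39,0,-0.46,0,0,0]]'
python3 -m jog '[[0.13,0,-0.15,0,0,0],[0.26,0,-0.31,0,0,0],[0.39,0,-0.46,0,0,0],[0.51,0,-0.61,0,0,0],[0.58,0,-0.69,0,0,0],[0.58,0,-0.69,0,0,0]]'
```

```text
time_s: 6.2
ee_pos: [0.4325, 0.1404, 0.333]
eef_rot: [3.14, -0.696, -0.118]
force: [-5.0, -0.9, -5.3]
grip_width: 0.0219
grip_force: 45.0
time_s: 6.8
ee_pos: [0.4324, 0.1404, 0.3417]
eef_rot: [3.14, -0.695, -0.118]
force: [-5.8, -0.2, -8.2]
grip_width: 0.0219
grip_force: 45.0
```

```bash
python3 -m jog '[[-0.38,0,-0.32,0,0,0],[-0.77,0,-0.64,0,0,0],[-1.15,0,-0.96,0,0,0],[-1.53,0,-1.29,0,0,0],[-1.53,0,-1.29,0,0,0]]'
python3 -m jog '[[-0.77,0,-0.64,0,0,0],[-1.53,0,-1.29,0,0,0],[-2.3,0,-1.93,0,0,0],[-3.06,0,-2.57,0,0,0],[-3.83,0,-3.21,0,0,0],[-4.6,0,-3.86,0,0,0],[-4.6,0,-3.86,0,0,0]]'
```

```text
time_s: 7.3
ee_pos: [0.4124, 0.1429, 0.3427]
eef_rot: [-3.142, -0.698, -0.118]
force: [-0.1, -0.6, -3.6]
grip_width: 0.0217
grip_force: 45.0
time_s: 8.0
ee_pos: [0.352, 0.15, 0.3421]
eef_rot: [3.141, -0.696, -0.117]
force: [-0.3, 0.2, -3.1]
grip_width: 0.0221
grip_force: 45.0
```

```bash
python3 -m jog '[[1.4,0,-1.6,0,0,0],[2.7,0,-3.3,0,0,0],[4.1,0,-4.9,0,0,0],[5.5,0,-6.5,0,0,0],[5.5,0,-6.5,0,0,0]]'
python3 - <<'E'
from p import *
p,R,o=state();g=p+R[:,2]*.1804;print(g,o['force'])
plan([.565,-.114,g[2]],-.118)
# refine post: foot ellipse by colour, tip
for n in('top','scene'):
    c=snap(n,n+'5.png')
E
python3 - <<'E'
import cv2,numpy as np
from h import *
a=cv2.imread('pics/top5.png');b=cv2.imread('pics/scene5.png')
cv2.imwrite('pics/c5.png',np.hstack([cv2.resize(a[155:210,320:375],(400,400),interpolation=2),cv2.resize(b[165:225,295:355],(400,400),interpolation=2)]))
E
```

```text
time_s: 8.5
ee_pos: [0.3538, 0.1499, 0.4295]
eef_rot: [-3.14, -0.7, -0.119]
force: [0.1, -0.5, -3.1]
grip_width: 0.0216
grip_force: 45.0
[0.46926422 0.13642525 0.29149018] [ 0.14311748 -0.54329868 -3.09699902]
shift cm [ 9.58 23.72  8.  ] turn [-0.001 -0.002 -0.001] tcp [ 0.45 -0.1   0.43]
```

View pics/c5.png

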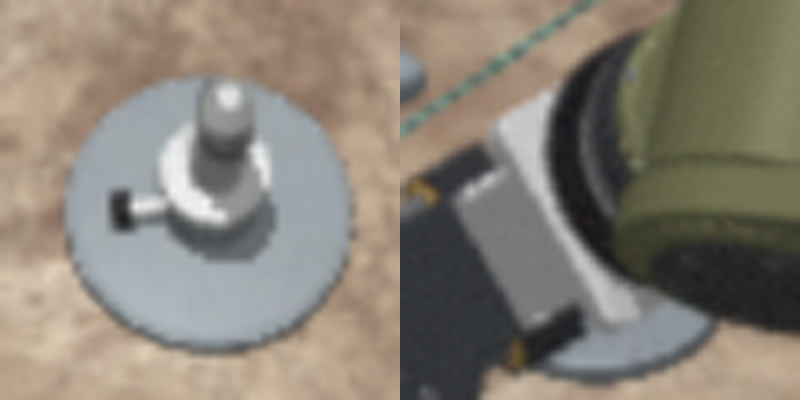

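The post foot in the top view is centred at about crop (209,208), which is pixel (348.7,183.6). The stop flange is at (215,175) and the tip near (229,95). The arm hides the post in the scene view.

```bash
python3 -m jog '[[1.2,3,1,0,0,0],[2.4,6,2,0,0,0],[3.6,9,3,0,0,0],[4.8,12,4,0,0,0],[6,15,5,0,0,0],[7.2,18,6,0,0,0],[8.4,21,7,0,0,0],[9.5,23.7,8,0,0,0]]'
python3 - <<'E'
from p import *
p,R,o=state();g=p+R[:,2]*.1804;print(g,o['force'])
T=snap('top','top6.png');S=snap('scene','scene6.png')
t=lambda u,v:(320+u/7.27,155+v/7.27)
print(onz(T,*t(209,208),.014),onz(S,210+456/4,140+261/4,.014))
for z in(.11,.115,.12,.125,.13,.135,.14):print(z,onz(T,*t(229,93),z)[:2],onz(S,210+457/4,140+137/4,z)[:2])
for z in(.04,.05,.06):print('fl',z,onz(T,*t(215,175),z)[:2])
a,b=T['img'],S['img']
cv2.imwrite('pics/c6.png',np.hstack([cv2.resize(a[130:230,290:390],(400,400),interpolation=2),cv2.resize(b[140:240,270:370],(400,400),interpolation=2)]))
E
```

```text
time_s: 9.4
ee_pos: [0.4492, -0.1018, 0.4251]
eef_rot: [3.141, -0.693, -0.119]
force: [0.1, 0.7, -2.7]
grip_width: 0.0219
grip_force: 45.0
[ 0.56362049 -0.11569048  0.28634384] [ 0.13953741  0.74508351 -2.66756251]
[ 0.63245857 -0.12426244  0.014     ] [ 0.63040316 -0.12060498  0.014     ]
0.11 [ 0.64364634 -0.12784483] [ 0.64987272 -0.14245821]
0.115 [ 0.64165283 -0.12717473] [ 0.64588412 -0.13803878]
0.12 [ 0.63965932 -0.12650463] [ 0.64189553 -0.13361935]
0.125 [ 0.63766581 -0.12583452] [ 0.63790694 -0.12919993]
0.13 [ 0.6356723  -0.12516442] [ 0.63391835 -0.1247805 ]
0.135 [ 0.63367879 -0.12449432] [ 0.62992975 -0.12036107]
0.14 [ 0.63168528 -0.12382422] [ 0.62594116 -0.11594165]
fl 0.04 [ 0.63692235 -0.12581844]
fl 0.05 [ 0.63323426 -0.1245767 ]
fl 0.06 [ 0.62954616 -0.12333496]
```

View pics/c6.png

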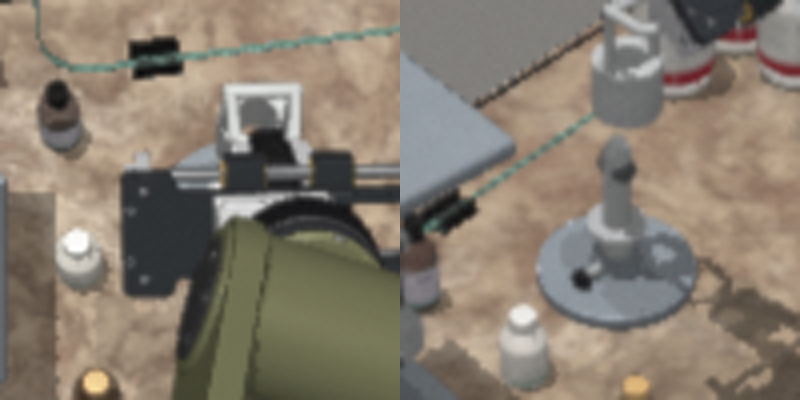

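The scene view shows the sleeve hanging above the post: top rim centre at crop (627,68), bottom centre at (626,106), post tip at (617,137). In the top view the bail frame spans x 222–301, with its far edge at y≈88.

```bash
python3 - <<'E'
from p import *
T=snap('top');S=snap('scene')
p,R,o=state();g=p+R[:,2]*.1804;print(g)
C=Ro.from_euler('z',-.118).as_matrix()
P=lambda x,y,z:g+C@np.array([x+.0654,y,z-.1016])
s=lambda q:(q-[270,140])*4+[400,0]; t=lambda q:(q-[290,130])*4
print('S top',s(proj(S,P(0,0,.0225))),'bot',s(proj(S,P(0,0,-.0225))))
for y in(-.025,.025):print('rim',s(proj(S,P(0,y,.0225))), 'T bar',t(proj(T,P(-.005,y*.8,.0725))),'T rim far',t(proj(T,P(.025,y,.0225))))
print('T sleeve top/bot',t(proj(T,P(0,0,.0225))),t(proj(T,P(0,0,-.0225))))
print('measured S centre top',onz(S,326.75,157,P(0,0,.0225)[2]),'bot',onz(S,326.5,166.5,P(0,0,-.0225)[2]),P(0,0,0))
# grey-bright extents of bail in T
m=(T['img'].min(2)>150).astype(np.uint8);ys,xs=np.nonzero(m[145:180,340:368]);print('bail px',(xs.min()+340-290)*4,(xs.max()+341-290)*4,(ys.min()+145-130)*4)
# sensitivities
for d in np.eye(3)*.01: print(proj(S,P(0,0,0)+d)-proj(S,P(0,0,0)),proj(T,P(0,0,0)+d)-proj(T,P(0,0,0)))
E
```

```text
[ 0.56324115 -0.1142584   0.28633296]
S top [620.95733369  55.69342018] bot [620.57797792 107.00105245]
rim [648.41888092  41.14874935] T bar [289.96472668  90.28287308] T rim far [288.08919423  79.94225901]
rim [593.00577294  70.50749638] T bar [224.61846351  91.60406914] T rim far [210.68426993  81.50748547]
T sleeve top/bot [251.13559895 116.35339539] [246.34783872 143.5635476 ]
measured S centre top [ 0.61607617 -0.11468077  0.20723296] bot [ 0.62614807 -0.12532707  0.16223296] [ 0.62818637 -0.1219577   0.18473296]
bail px 200 312 76
[-2.68165286 -1.52649552] [-0.61724491 -3.48559821]
[-2.45053373  1.67366647] [-3.77717658  0.49301794]
[ 0.02115962 -2.86378237] [ 0.26819651 -1.52428726]
```

```bash
python3 -m jog '[[-0.08,-0.05,0.7,0,0,0],[-0.16,-0.09,1.43,0,0,0],[-0.16,-0.09,1.43,0,0,0],[-0.16,-0.09,1.43,0,0,0],[-0.16,-0.09,1.43,0,0,0]]'
python3 - <<'E'
from p import *
p,R,o=state();g=p+R[:,2]*.1804;print(g,g+Ro.from_euler('z',-.118).apply([.0654,0,-.1016]))
T=snap('top','top7.png');S=snap('scene','scene7.png')
a,b=T['img'],S['img']
cv2.imwrite('pics/c7.png',np.hstack([cv2.resize(a[140:190,325:375],(400,400),interpolation=2),cv2.resize(b[150:225,290:365],(400,400),interpolation=2)]))
E
```

```text
time_s: 10.1
ee_pos: [0.4569, -0.1, 0.415]
eef_rot: [3.14, -0.696, -0.117]
force: [0.6, 0.1, -3.2]
grip_width: 0.0215
grip_force: 45.0
[ 0.57177544 -0.11367256  0.27653368] [ 0.63672065 -0.12137186  0.17493368]
```

View pics/c7.png

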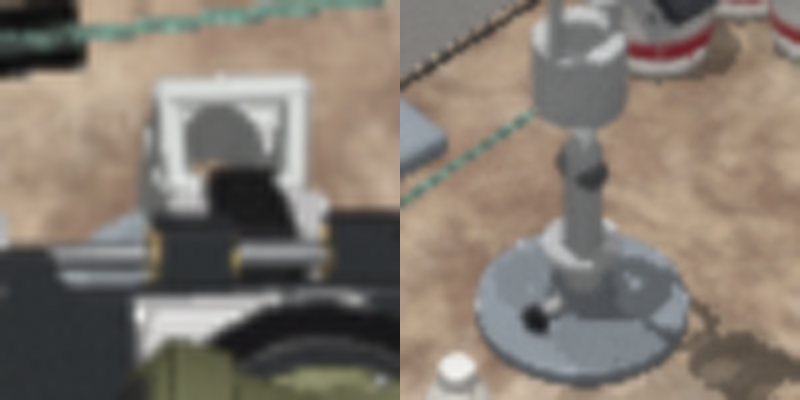

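In the scene view the sleeve centre is at 579.5 against the post axis at about 582–584. In the top view the bail centre is at 231.5 against about 237 expected, so I need about −0.5 mm in x and −1.5 mm in y. I correct that and lower by feel.

```bash
python3 -m jog '[[-0.03,0.15,-0.02,0,0,0],[-0.03,0.15,-0.02,0,0,0],[-0.35,0.15,0.36,0,0,0],[-0.67,0.15,0.74,0,0,0],[-0.99,0.15,1.13,0,0,0],[-1.15,0.15,1.32,0,0,0],[-1.15,0.15,1.32,0,0,0]]'
python3 -m jog '[[-0.13,0,0.15,0,0,0],[-0.26,0,0.31,0,0,0],[-0.39,0,0.46,0,0,0],[-0.39,0,0.46,0,0,0]]'
python3 -c "
from p import *
p,R,o=state();g=p+R[:,2]*.1804;print(g,o['force'],o['moment'])"
```

```text
time_s: 10.9
ee_pos: [0.4564, -0.1016, 0.3968]
eef_rot: [3.141, -0.695, -0.118]
force: [0.1, 0.4, -2.5]
grip_width: 0.0218
grip_force: 45.0
time_s: 11.3
ee_pos: [0.4563, -0.1016, 0.3911]
eef_rot: [3.141, -0.695, -0.118]
force: [-0.4, -0.4, -3.0]
grip_width: 0.0217
grip_force: 45.0
[ 0.57109771 -0.11536602  0.25252957] [-0.3722834  -0.39413561 -3.04166004] [0.18963253 0.77883761 0.05045886]
```

```bash
python3 -m jog '[[-0.13,0,0.15,0,0,0],[-0.26,0,0.31,0,0,0],[-0.26,0,0.31,0,0,0]]'
python3 -m jog '[[-0.13,0,0.15,0,0,0],[-0.26,0,0.31,0,0,0],[-0.26,0,0.31,0,0,0]]'
python3 -c "
from p import *
p,R,o=state();g=p+R[:,2]*.1804;print(g,o['force'],o['moment'])
T=snap('top');S=snap('scene')
a,b=T['img'],S['img']
cv2.imwrite('pics/c8.png',np.hstack([cv2.resize(a[140:190,325:375],(400,400),interpolation=2),cv2.resize(b[150:225,290:365],(400,400),interpolation=2)]))"
```

```text
time_s: 11.6
ee_pos: [0.4563, -0.1016, 0.387]
eef_rot: [3.141, -0.695, -0.117]
force: [0.6, 0.2, -3.6]
grip_width: 0.0217
grip_force: 45.0
time_s: 11.9
ee_pos: [0.4563, -0.1016, 0.3829]
eef_rot: [3.141, -0.695, -0.118]
force: [-0.0, -0.0, -3.4]
grip_width: 0.0218
grip_force: 45.0
[ 0.57105591 -0.11534728  0.24433926] [-0.04152575 -0.04581569 -3.44839873] [ 0.11696121  0.75676071 -0.08511709]
```

```bash
for i in 1; do python3 -m jog '[[-0.13,0,0.15,0,0,0],[-0.26,0,0.31,0,0,0],[-0.39,0,0.46,0,0,0],[-0.39,0,0.46,0,0,0]]'; done
python3 -m jog '[[-0.13,0,0.15,0,0,0],[-0.26,0,0.31,0,0,0],[-0.26,0,0.31,0,0,0],[-0.26,0,0.31,0,0,0]]'
python3 -c "
from p import *
p,R,o=state();g=p+R[:,2]*.1804;print(g,o['force'],o['moment'])"
```

```text
time_s: 12.4
ee_pos: [0.4563, -0.1016, 0.3769]
eef_rot: [3.141, -0.695, -0.117]
force: [-1.1, -0.1, -1.4]
grip_width: 0.0215
grip_force: 45.0
time_s: 12.8
ee_pos: [0.4563, -0.1017, 0.3731]
eef_rot: [3.14, -0.695, -0.118]
force: [0.4, 0.6, -1.2]
grip_width: 0.0219
grip_force: 45.0
[ 0.57107889 -0.11541559  0.23455561] [ 0.40753596  0.60598217 -1.1552184 ] [ 0.08223429  0.66453522 -0.11843742]
```

```bash
python3 -m jog '[[-0.06,0,0.08,0,0,0],[-0.13,0,0.15,0,0,0],[-0.13,0,0.15,0,0,0]]'
python3 -m jog '[[-0.06,0,0.08,0,0,0],[-0.13,0,0.15,0,0,0],[-0.13,0,0.15,0,0,0]]'
python3 -c "
from p import *
p,R,o=state();g=p+R[:,2]*.1804;print(g,o['force'],o['moment'])"
```

```text
time_s: 13.1
ee_pos: [0.4562, -0.1016, 0.371]
eef_rot: [3.14, -0.695, -0.117]
force: [-0.4, 0.8, -0.1]
grip_width: 0.0213
grip_force: 45.0
time_s: 13.4
ee_pos: [0.4562, -0.1016, 0.3688]
eef_rot: [3.141, -0.695, -0.117]
force: [-0.8, -0.9, -2.1]
grip_width: 0.0214
grip_force: 45.0
[ 0.57085356 -0.11534273  0.23027028] [-0.80383821 -0.90821759 -2.07166141] [ 0.12689875  0.8395842  -0.03789623]
```

```bash
python3 -m jog '[[-0.1,0,0.12,0,0,0],[-0.19,0,0.23,0,0,0],[-0.19,0,0.23,0,0,0]]'
python3 -m jog '[[-0.1,0,0.12,0,0,0],[-0.19,0,0.23,0,0,0],[-0.19,0,0.23,0,0,0]]'
python3 -c "
from p import *
p,R,o=state();g=p+R[:,2]*.1804;print(g,o['force'],o['moment'])"
```

```text
time_s: 13.7
ee_pos: [0.4562, -0.1016, 0.3658]
eef_rot: [3.141, -0.695, -0.118]
force: [-0.8, 0.0, -3.5]
grip_width: 0.0217
grip_force: 45.0
time_s: 14.0
ee_pos: [0.4562, -0.1016, 0.3629]
eef_rot: [3.141, -0.695, -0.117]
force: [0.1, -0.1, -3.2]
grip_width: 0.0216
grip_force: 45.0
[ 0.57092097 -0.11536082  0.22436766] [ 0.07147195 -0.1458897  -3.17126318] [ 0.09893328  0.87550973 -0.08547703]
```

```bash
python3 -m jog '[[-0.1,0,0.12,0,0,0],[-0.19,0,0.23,0,0,0],[-0.19,0,0.23,0,0,0]]'
python3 -m jog '[[-0.1,0,0.12,0,0,0],[-0.19,0,0.23,0,0,0],[-0.19,0,0.23,0,0,0]]'
python3 -c "
from p import *
p,R,o=state();g=p+R[:,2]*.1804;print(g,o['force'],o['moment'])"
```

```text
time_s: 14.3
ee_pos: [0.4562, -0.1017, 0.3599]
eef_rot: [3.141, -0.695, -0.117]
force: [-2.1, 0.4, -2.9]
grip_width: 0.0217
grip_force: 45.0
time_s: 14.6
ee_pos: [0.4562, -0.1016, 0.357]
eef_rot: [3.141, -0.695, -0.118]
force: [-0.5, -0.7, -2.7]
grip_width: 0.0217
grip_force: 45.0
[ 0.57096175 -0.11537792  0.21841176] [-0.54182827 -0.70194074 -2.74363371] [ 0.07252085  0.95407118 -0.07692458]
```

```bash
python3 -m jog '[[-0.1,0,0.12,0,0,0],[-0.19,0,0.23,0,0,0],[-0.19,0,0.23,0,0,0]]'
python3 -m jog '[[-0.1,0,0.12,0,0,0],[-0.19,0,0.23,0,0,0],[-0.19,0,0.23,0,0,0]]'
python3 -c "
from p import *
p,R,o=state();g=p+R[:,2]*.1804;print(g,o['force'],o['moment'])"
```

```text
time_s: 14.9
ee_pos: [0.4562, -0.1016, 0.3539]
eef_rot: [3.141, -0.695, -0.118]
force: [-1.9, -0.4, -1.8]
grip_width: 0.022
grip_force: 45.0
time_s: 15.2
ee_pos: [0.4563, -0.1017, 0.351]
eef_rot: [3.141, -0.695, -0.118]
force: [-1.2, -0.6, -3.4]
grip_width: 0.0219
grip_force: 45.0
[ 0.57096786 -0.11539581  0.21242366] [-1.22009299 -0.62045867 -3.35282236] [ 0.08242673  0.9497625  -0.10580915]
```

```bash
python3 -c "
from p import *
T=snap('top','top9.png');S=snap('scene','scene9.png')
a,b=T['img'],S['img']
cv2.imwrite('pics/c9.png',np.hstack([cv2.resize(a[140:190,325:375],(300,300),interpolation=2),cv2.resize(b[150:210,300:350],(500,600),interpolation=2)[:300*2]]) if 0 else cv2.resize(b[145:220,290:365],(600,600),interpolation=2))"
```

```text
(no output)
```

View pics/c9.png

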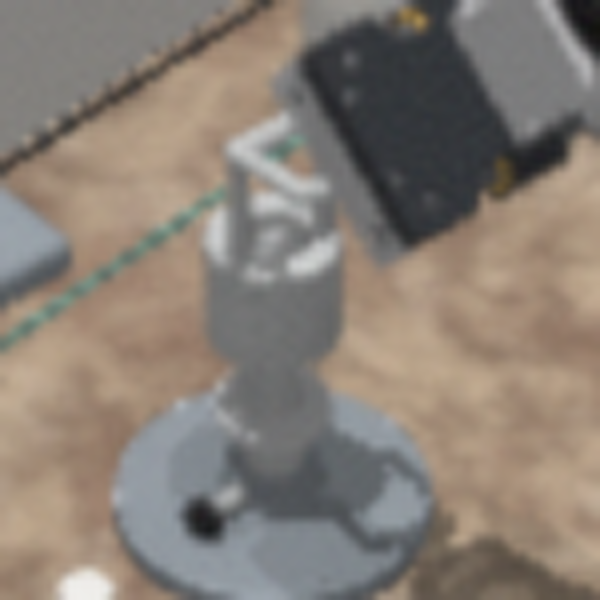

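The sleeve is on the post: the post tip shows inside the bore at (270,240), and the sleeve's underside (lowest at y≈362) is about 3 cm above the stop flange. I go on down to the stop by feel.

```bash
python3 -m jog '[[-0.1,0,0.12,0,0,0],[-0.19,0,0.23,0,0,0],[-0.29,0,0.34,0,0,0],[-0.39,0,0.46,0,0,0],[-0.39,0,0.46,0,0,0]]'
python3 -m jog '[[-0.1,0,0.12,0,0,0],[-0.19,0,0.23,0,0,0],[-0.29,0,0.34,0,0,0],[-0.39,0,0.46,0,0,0],[-0.39,0,0.46,0,0,0]]'
python3 -c "
from p import *
p,R,o=state();g=p+R[:,2]*.1804;print(g,o['force'],o['moment'])"
```

```text
time_s: 15.8
ee_pos: [0.4562, -0.1017, 0.3449]
eef_rot: [3.141, -0.695, -0.117]
force: [-0.6, -0.3, -3.0]
grip_width: 0.0218
grip_force: 45.0
time_s: 16.3
ee_pos: [0.4561, -0.1016, 0.3388]
eef_rot: [3.141, -0.695, -0.117]
force: [-1.1, -0.3, -2.7]
grip_width: 0.022
grip_force: 45.0
[ 0.57080939 -0.11535126  0.20022032] [-1.09752304 -0.28015809 -2.74521411] [ 0.02121429  1.0629393  -0.0564482 ]
```

```bash
python3 -m jog '[[-0.1,0,0.12,0,0,0],[-0.19,0,0.23,0,0,0],[-0.29,0,0.34,0,0,0],[-0.29,0,0.34,0,0,0]]'
python3 -m jog '[[-0.1,0,0.12,0,0,0],[-0.19,0,0.23,0,0,0],[-0.19,0,0.23,0,0,0]]'
python3 -m jog '[[-0.1,0,0.12,0,0,0],[-0.19,0,0.23,0,0,0],[-0.19,0,0.23,0,0,0]]'
```

```text
time_s: 16.7
ee_pos: [0.4561, -0.1017, 0.3344]
eef_rot: [3.141, -0.695, -0.117]
force: [-1.2, -0.2, -4.0]
grip_width: 0.0218
grip_force: 45.0
time_s: 17.0
ee_pos: [0.4561, -0.1017, 0.3315]
eef_rot: [3.141, -0.695, -0.118]
force: [-0.0, -0.5, -1.8]
grip_width: 0.0214
grip_force: 45.0
time_s: 17.3
ee_pos: [0.4561, -0.1017, 0.3285]
eef_rot: [3.141, -0.695, -0.117]
force: [-1.2, 0.1, -2.8]
grip_width: 0.0218
grip_force: 45.0
```

```bash
python3 -m jog '[[-0.06,0,0.08,0,0,0],[-0.13,0,0.15,0,0,0],[-0.13,0,0.15,0,0,0]]'
python3 -m jog '[[-0.06,0,0.08,0,0,0],[-0.13,0,0.15,0,0,0],[-0.13,0,0.15,0,0,0]]'
python3 -m jog '[[-0.06,0,0.08,0,0,0],[-0.13,0,0.15,0,0,0],[-0.13,0,0.15,0,0,0]]'
```

```text
time_s: 17.6
ee_pos: [0.4561, -0.1017, 0.3266]
eef_rot: [3.141, -0.695, -0.117]
force: [-0.7, -1.4, -2.7]
grip_width: 0.0216
grip_force: 45.0
time_s: 17.9
ee_pos: [0.456, -0.1016, 0.3245]
eef_rot: [3.141, -0.695, -0.118]
force: [-0.6, 0.5, -4.7]
grip_width: 0.0218
grip_force: 45.0
time_s: 18.2
ee_pos: [0.456, -0.1016, 0.3224]
eef_rot: [3.141, -0.695, -0.118]
force: [-1.0, -0.7, -5.7]
grip_width: 0.0217
grip_force: 45.0
```

```bash
python3 -m jog '[[-0.06,0,0.08,0,0,0],[-0.13,0,0.15,0,0,0],[-0.13,0,0.15,0,0,0]]'
python3 -m jog '[[-0.06,0,0.08,0,0,0],[-0.13,0,0.15,0,0,0],[-0.13,0,0.15,0,0,0]]'
python3 -m jog '[[-0.06,0,0.08,0,0,0],[-0.06,0,0.08,0,0,0]]'
```

```text
time_s: 18.5
ee_pos: [0.4559, -0.1016, 0.3204]
eef_rot: [3.141, -0.694, -0.118]
force: [-1.9, 0.7, -6.4]
grip_width: 0.0216
grip_force: 45.0
time_s: 18.8
ee_pos: [0.4561, -0.1017, 0.3188]
eef_rot: [3.14, -0.696, -0.118]
force: [-1.0, 0.6, -5.6]
grip_width: 0.0216
grip_force: 45.0
time_s: 19.0
ee_pos: [0.4562, -0.1017, 0.318]
eef_rot: [3.14, -0.696, -0.118]
force: [-0.3, -1.1, -3.9]
grip_width: 0.0218
grip_force: 45.0
```

Force has changed; continuing in 1 mm steps until firm contact.

```bash
python3 -m jog '[[-0.06,0,0.08,0,0,0],[-0.06,0,0.08,0,0,0]]'
python3 -m jog '[[-0.06,0,0.08,0,0,0],[-0.06,0,0.08,0,0,0]]'
python3 -m jog '[[-0.06,0,0.08,0,0,0],[-0.06,0,0.08,0,0,0]]'
```

```text
time_s: 19.2
ee_pos: [0.4563, -0.1017, 0.3174]
eef_rot: [3.14, -0.697, -0.117]
force: [-1.3, -0.1, 0.8]
grip_width: 0.0219
grip_force: 45.0
time_s: 19.4
ee_pos: [0.4564, -0.1018, 0.3171]
eef_rot: [3.14, -0.699, -0.117]
force: [-9.0, 1.3, 8.3]
grip_width: 0.022
grip_force: 45.0
time_s: 19.6
ee_pos: [0.4565, -0.1018, 0.3168]
eef_rot: [3.14, -0.7, -0.117]
force: [-14.7, 2.7, 18.3]
grip_width: 0.0221
grip_force: 45.0
```

```bash
python3 -m jog '[[0.06,0,-0.08,0,0,0],[0.12,0,-0.14,0,0,0],[0.12,0,-0.14,0,0,0],[0.12,0,-0.14,0,0,0]]'
python3 -c "
from p import *
p,R,o=state();g=p+R[:,2]*.1804;print(g,o['force'],o['moment'])"
```

```text
time_s: 20.0
ee_pos: [0.4565, -0.1018, 0.3173]
eef_rot: [3.14, -0.698, -0.117]
force: [-2.9, 0.4, 5.8]
grip_width: 0.0219
grip_force: 45.0
[ 0.5715275  -0.11567531  0.17900604] [-2.89470459  0.44248223  5.8425042 ] [ 0.00411055 -0.34993774 -0.02106872]
```

Small remaining push into the stop; release, then back out along the handle.

```bash
python3 -m jog '[[0.03,0,-0.04,0,0,0],[0.03,0,-0.04,0,0,0]]' - 10
python3 -m jog '[[0,0,0,0,0,0],[0,0,0,0,0,0],[0,0,0,0,0,0],[0,0,0,0,0,0],[0,0,0,0,0,0],[0,0,0,0,0,0],[0,0,0,0,0,0],[0,0,0,0,0,0]]' 60
python3 -m jog '[[0,0,-1,0,0,0],[0,0,-2.5,0,0,0],[0,0,-4.5,0,0,0],[0,0,-7,0,0,0],[0,0,-9.5,0,0,0],[0,0,-12,0,0,0],[0,0,-12,0,0,0]]'
python3 - <<'E'
from p import *
T=snap('top','top10.png');S=snap('scene','scene10.png')
print(state()[2]['force'])
# handle (black blob) by two views, against stop/post
def blob(c,X,th=60):
    u,v=proj(c,X).astype(int);x0,y0=u-16,v-16
    m=(c['img'][y0:v+16,x0:u+16].max(2)<th).astype(np.uint8)
    n,l,st,ce=cv2.connectedComponentsWithStats(m);print(st[1:][st[1:,4]>20].tolist());i=1+st[1:,4].argmax();return ce[i]+[x0,y0]
X=[.571,-.1155,.179]
print(tri(ray(T,*blob(T,X)),ray(S,*blob(S,X))))
for c,n in((T,'top0'),(S,'scene0')):
    d=cv2.absdiff(c['img'],cv2.imread(f'pics/{n}.png')).max(2)
    m=cv2.morphologyEx((d>50).astype(np.uint8),0*2+cv2.MORPH_OPEN,np.ones((3,3)))
    print(n,cv2.connectedComponentsWithStats(m)[2][1:].tolist())
E
```

```text
time_s: 20.2
ee_pos: [0.4563, -0.1018, 0.3173]
eef_rot: [3.14, -0.696, -0.117]
force: [-0.3, -0.2, 1.4]
grip_width: 0.0218
grip_force: 10.0
time_s: 21.0
ee_pos: [0.4562, -0.1017, 0.3172]
eef_rot: [3.14, -0.696, -0.117]
force: [0.0, 0.4, -1.1]
grip_width: 0.0564
grip_force: 0.0
time_s: 21.7
ee_pos: [0.3786, -0.0923, 0.4119]
eef_rot: [3.139, -0.7, -0.117]
force: [-0.0, -0.9, 0.1]
grip_width: 0.056
grip_force: 0.0
[ 0.45428781  0.29027661 -1.10639667]
[[12, 9, 10, 16, 139]]
[[8, 9, 18, 15, 139]]
(array([ 0.57118217, -0.1167828 ,  0.17726062]), np.float64(0.0015066179326908345))
top0 [[348, 164, 5, 3, 15], [356, 165, 5, 3, 15], [342, 175, 21, 22, 229], [255, 192, 11, 28, 231], [370, 197, 6, 9, 33], [320, 201, 90, 92, 5557], [274, 232, 9, 11, 87], [366, 262, 274, 138, 20610], [324, 285, 27, 31, 380], [361, 303, 3, 3, 9], [536, 308, 17, 9, 85], [511, 319, 11, 6, 45], [235, 320, 89, 80, 2618], [394, 351, 3, 11, 33], [315, 353, 30, 17, 315], [361, 394, 25, 6, 80], [397, 394, 4, 4, 15]]
scene0 [[465, 34, 34, 20, 358], [448, 45, 168, 87, 5956], [502, 48, 14, 15, 110], [470, 51, 10, 5, 34], [55
[... 378 characters left out ...]
4, 6, 22], [537, 130, 26, 9, 102], [488, 138, 50, 69, 1293], [352, 140, 29, 33, 607], [459, 159, 11, 8, 67], [377, 160, 101, 109, 3802], [330, 165, 19, 16, 178], [329, 166, 3, 3, 9], [513, 178, 31, 53, 975], [316, 181, 3, 3, 9], [329, 190, 3, 3, 9], [317, 193, 3, 4, 12], [343, 215, 13, 10, 76], [275, 220, 19, 14, 203], [522, 235, 3, 4, 12], [360, 236, 10, 7, 38], [502, 238, 16, 22, 183], [403, 249, 6, 5, 26], [367, 252, 12, 14, 90], [431, 258, 5, 10, 33], [466, 265, 23, 35, 519], [297, 271, 11, 9, 74], [399, 275, 14, 24, 190], [411, 278, 17, 29, 165], [540, 298, 45, 62, 1175], [404, 310, 53, 90, 2595], [529, 312, 6, 4, 21], [440, 362, 9, 6, 43], [555, 362, 12, 24, 153], [471, 389, 6, 5, 20]]
```

The handle stands 0.177 m high, which fits the sleeve resting on the stop. The gripper is clear and the bystanders show no change where they can be seen.

```bash
python3 -c "
from station import ctrl
print(ctrl.hand_in())"
```

```text
the job is handed in; nothing more can be done
None
```

The collar is off the hook, its sleeve is past the balls and resting on the post's stop, and I let go and handed the job in at about 22 s; I judged the balls clicking out from the force readings, not by seeing them.

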